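# Shift a filter carriage through the hidden gate of a perfusion dock

## Robot

A 6-joint arm with a two-finger parallel gripper is mounted at the origin on the work surface. World frame = base frame: x ahead of the robot, y to its left, z up, the work surface at z = 0. Lengths are in m, angles in degrees, forces in N, time in s.
With the tool pointing down it reaches from about 0.35 to 0.875 m from the base axis. Payload 4.2 kg.
Tool frame: the origin (TCP) lies at the very end of the fingers, on their centre line; the grasp point (between the pads) lies 19 mm behind it; z points along the fingers, y is the line along which they close (so a half turn about z gives the same grasp; the last joint's range is limited). The gripper opens to 87 mm and grips with 3 to 60 N. Pads are 19 mm wide; open, the fingers measure 117 mm over their backs; the gripper's body (75 mm by 190 mm) begins 51 mm behind the grasp point.
Start: joints at [91.765, 22.042, 0.453, 0, -68.411, -14.817], TCP at [0.141, 0.609, 0.223] pointing down, gripper open.
Joint ranges: [-179.83, 179.83], [-69.29, 118.12], [-61.27, 80.66], [-181.25, 117.63], [-171.15, -9.14], [-177.46, 177.46]. Speed limits (degrees/s): [159.86, 159.86, 180, 180, 180, 180].

## Interface

Orientations are given as a 3x3 rotation matrix whose columns are the frame's x, y, z axes.
In Python, from station import * gives the robot as it stands.
- The arm moves only by the shell command python3 -m pendant 'ROWS'. ROWS is JSON, a list of rows, each an object of numbers: "x", "y", "z": the shift along the world's x, y, z normalised to -1 to 1, where 1 is 250 mm; "rx", "ry", "rz": the turn, a rotation vector about the world's x, y, z normalised to -1 to 1, where 1 is 180 degrees; "claw": the opening, from 0 (shut) to 1 (fully open). A call has exactly 8 rows; each row is the pose to reach, as a shift and turn from the pose commanded when the call began, turning the shorter way round; what a row does not reach only later rows make up. A row lasts 1/8 s, in which the tool goes at most 62.5 mm and 10.7 degrees, less where a joint would pass 70% of its speed; a pose out of reach is approached as far as the arm can. A call with a number of a shift or a turn outside -1 to 1 is refused whole. A call with a gripper value outside its range is refused whole. The fingers move at their own pace and stop on an object; the grip force is fixed at half the most. Time passes only in rows, so rows that repeat a pose let the fingers close, or fill a call up. It gives the time, the measured TCP pose, the force, the opening and the grip force at its end, in the units of the state.
- sense(): the state, without advancing time (a new reading comes with each control period).
- capture(name): name is "scene" or "top" or "wrist"; returns a dict with "color" (420x560x3 uint8, red, green, blue), "mtx" (3x3 intrinsics, pixels), "world_to_cam" (4x4, takes a point from world to camera coordinates). Camera axes: x right, y up, looking along -z (the intrinsics and any distortion apply to the point x, -y, -z); pixel columns grow to the right and rows downward; lengths in m; the calibration is good to about 2 mm. A picture is of the moment at which its call begins. There is no depth.
- finish_job(): hands the job in; it is judged then, once.
Trained networks look in a picture, given as the dict that the camera call returned (one of the last four; its "shot" number tells which), for a name from the list of things; names that differ only in an ending like _2 or _b are one class to them, and where a whole thing is asked for, a point or a joint stands for the part that bears it (a point fixed in the world has none). Each returns a list of dicts, best first, with "conf" (0 to 1); they miss things now and then, are a little off and sometimes report something else, mostly with a low value. They report only what shows in the picture. A call takes as long as a camera call. They do not tell look-alikes from the thing itself.
- search_frame(picture, label): "centre" ([column, row] in pixels, amid what is visible of it).
- regions_of(picture, label): "region" (420x560 bool, what is visible of it) and "centre" ([column, row] in pixels, amid what is visible of it).
The state is a dict: "time_s": time; "joints": joint angles; "joint_velocities": joint speeds; "effort": joint torques, N m; "tcp_pos": TCP position; "ee_rot": TCP orientation; "wrist_force": force on the tool from outside, world axes, zero at the start; "moment": the same for the moment, N m; "gripper_width": opening from 0.0 (shut) to 1.0 (fully open); "gripper_force": force on a finger pad.
Only numpy, scipy, OpenCV 4.12 (cv2) and the standard library are available. Lean on these libraries where they do the work, as an engineer would, in place of code of your own. Each camera call takes 0.05 s, during which the arm holds its last target. There are 200 camera calls.

## Task

The filter carriage stands in the dock's right-hand loading lane. By its blue handle, shift it across into the left-hand running lane and then push it fully home to the end of that lane, so that the filter sits squarely under the sensor head; the crossing between the lanes is hidden under the carriage's cover plate and must be found by feel. Let go of the carriage at the end, and leave the other things on the bench where they stand.

Things in the scene. Friction and masses are not known exactly. Their poses are not given: they have to be found in the camera images.
- dock: Cream, low fixed dock, 330 mm long (its x axis, away from the robot at yaw 0), 180 mm wide (its y axis, to the left), deck 32 mm above the table. Origin on the table; it spans x -140 to +190 mm, y -90 to +90 mm. Two parallel lanes run along x, centred at y = -28 mm (loading, right, red mark at its near end) and y = +28 mm (running, left, green mark at its far end).
- home (a point): The handle's place when home, at deck height: dock x = +60, y = +28 mm, the rigid far end of the running lane. A round neck 24 mm across, straight under the handle, runs in the lanes: each is 30 mm wide (3 mm of play each side) and its rigid ends stop the handle at x = -60 and +60 mm. A foot under the deck keeps the carriage from being lifted out. Axes as the dock's.
- rib (a point): Middle of the dock at deck height (dock x 0, y 0), on the rigid 26 mm rib between the lanes. The rib's one crossing, 34 mm wide in x, has its centre anywhere from x = -30 to +15 mm, hidden under the cover plate. Pushed sideways, the carriage is stopped within about 15 mm unless the handle is within 5 mm of the crossing's centre: there it goes all 56 mm across.
- handle (a point): Centre (half-way up) of the carriage's upright blue handle, a block 34 mm along x, 16 mm thick along y, 62 mm tall; 71 mm above the table, its top at 102 mm. Grip it from above across its 16 mm. Axes are the carriage's: x towards the filter. The carriage turns freely about the neck under it: keep it parallel to the dock. It starts in the loading lane at dock x -58 to -40 mm.
- carriage: The carriage, 0.35 to 0.6 kg, slides on the deck with 2 to 8 N of friction (more if pressed down); ribs, ends and jaws are rigid, so 15 N means a stop. Origin under the handle at deck height. Aluminium cover plate 185 by 100 by 8 mm (top 40 mm above the table), reaching 60 mm behind and 125 mm ahead of the handle and 50 mm to each side.
- cartridge (a point): Centre of the top of the filter on the carriage: an upright red and white cylinder 50 mm across, its top 92 mm above the table, its axis 95 mm ahead (carriage x) of the handle.
- head (a point): Where the top of the filter belongs under the grey sensor head: a point on the head's underside, 107 mm above the table, dock x = +155, y = +28 mm, axes as the dock's. The head overhangs the far end of the running lane (dock x 143 to 185, y -20 to +118 mm, top 135 mm above the table) from a column on its left.
- jaws (a point): Middle between two rigid dark jaws that hang from the head to 52 mm above the table (dock x 146 to 182 mm): the 50 mm filter passes between them in a gap of 66 mm centred at dock y = +28 mm. In the loading lane the filter meets the right-hand jaw when the handle goes beyond about dock x = +27 mm.
- jar: Closed jar with a red cap, 54 mm across, 85 mm tall, bystander; origin under its centre.
- spare: Spare white filter, 50 mm across, 60 mm tall, upright, bystander; origin under its centre.
- beaker: Glass beaker, 70 mm across, 85 mm tall, bystander; origin under its centre.
- spanner: Steel spanner 150 mm long, lying flat, bystander.
- tray: Blue open tray 160 by 110 by 30 mm, bystander; origin under its centre.
- syringe: White and blue syringe about 145 mm long, lying, bystander.
Mind the look-alikes: they are no part of the job. What is shaped like the carriage but black is not meant.

How it is judged:
By the outcome, as a careful person would: the job done as asked, in the order asked, and still so for the second after the job is handed in, with the robot touching nothing.
It also fails if it takes over 48 s, if anything falls off the work surface, if the arm or the gripper's body presses on something with over 40 N, if the wrist force passes 120 N, or if a joint passes its speed limit or range.

## Working session

There is one attempt and no reset: what is moved stays moved. The work goes in short steps, Python scripts to look and compute and a shell command to move; the robot and the scene stay as the last step left them, time stands still between calls to the robot, and variables do not carry over. Pictures are saved under pics/ and viewed, at most 10 in all, crops included, and the job is handed in when it is done.

```bash
mkdir -p pics; cat > h.py <<'E'
from station import *
import numpy as np, cv2
def save(p,n): cv2.imwrite(f'pics/{n}.png',p['color'][:,:,::-1])
def ray(p,uv):
    K=np.array(p['mtx']);T=np.array(p['world_to_cam'])
    d=np.linalg.inv(K)@np.array([uv[0],uv[1],1.]); d=np.array([d[0],-d[1],-d[2]])
    R=T[:3,:3]; return -R.T@T[:3,3], R.T@d
def atz(p,uv,z):
    o,d=ray(p,uv); return o+d*(z-o[2])/d[2]
def proj(p,P):
    T=np.array(p['world_to_cam']);c=T[:3,:3]@np.array(P)+T[:3,3]
    q=np.array(p['mtx'])@np.array([c[0],-c[1],-c[2]]); return q[:2]/q[2]
E
python3 - <<'E'
from h import *
ps={n:capture(n) for n in('scene','top')}
im=np.vstack([ps['top']['color'][:, :],ps['scene']['color']])
cv2.imwrite('pics/a.png',cv2.resize(np.hstack([ps['top']['color'],ps['scene']['color']])[:,:,::-1],(800,300)))
save(ps['top'],'top');save(ps['scene'],'scene')
for n,p in ps.items():
    for l,z in(('handle',.071),('cartridge',.092),('dock',.03),('carriage',.04),('head',.135)):
        for r in search_frame(p,l)[:3]: print(n,l,r['conf'],np.round(r['centre']),np.round(atz(p,r['centre'],z),3))
    print(p['mtx'])
E
```

```text
scene handle 0.85 [207. 209.] [ 0.679 -0.171  0.071]
scene handle 0.77 [285. 234.] [0.56  0.074 0.071]
scene handle 0.58 [279. 176.] [ 0.384 -0.158  0.071]
scene cartridge 0.98 [210. 211.] [ 0.689 -0.136  0.092]
scene cartridge 0.94 [284. 236.] [0.584 0.095 0.092]
scene cartridge 0.81 [280. 182.] [ 0.42  -0.11   0.092]
scene dock 0.56 [266. 259.] [0.648 0.088 0.03 ]
scene carriage 0.87 [207. 208.] [ 0.659 -0.209  0.04 ]
scene carriage 0.65 [278. 181.] [ 0.378 -0.167  0.04 ]
scene carriage 0.56 [286. 237.] [0.548 0.064 0.04 ]
scene head 0.88 [267. 260.] [0.709 0.165 0.135]
[[425.98018828   0.         277.76706989]
 [  0.         425.98018828 215.7865246 ]
 [  0.           0.           1.        ]]
top handle 0.94 [337. 254.] [ 0.373 -0.186  0.071]
top handle 0.85 [254. 201.] [0.528 0.061 0.071]
top handle 0.69 [346. 169.] [ 0.627 -0.21   0.071]
top cartridge 0.88 [256. 196.] [0.54  0.056 0.092]
top cartridge 0.73 [344. 167.] [ 0.632 -0.203  0.092]
top cartridge 0.61 [331. 257.] [ 0.366 -0.168  0.092]
top dock 0.71 [240. 167.] [0.635 0.107 0.03 ]
top carriage 0.82 [334. 257.] [ 0.362 -0.181  0.04 ]
top carriage 0.71 [192. 213.] [0.49  0.251 0.04 ]
top carriage 0.65 [135. 236.] [0.418 0.42  0.04 ]
top head 0.6 [241. 164.] [0.63  0.1   0.135]
top head 0.57 [191. 210.] [0.493 0.239 0.135]
top head 0.5 [254. 196.] [0.536 0.059 0.135]
[[532.0485924    0.         282.48075441]
 [  0.         532.0485924  209.27535412]
 [  0.           0.           1.        ]]
```

View pics/top.png

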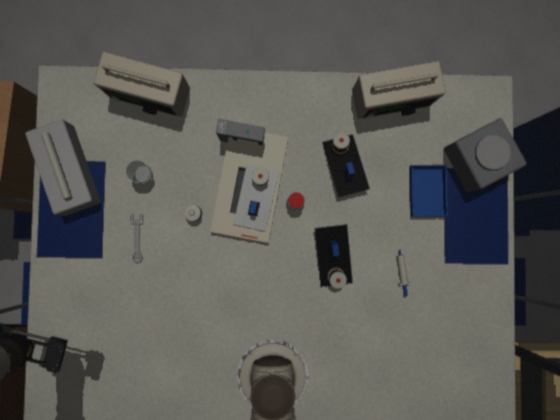

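View pics/scene.png

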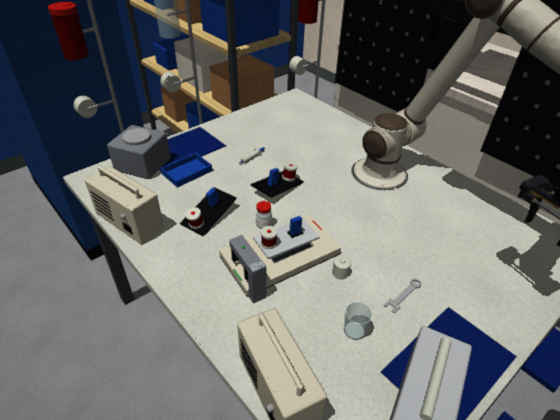

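The top picture shows three carriage shapes: an aluminium plate on the cream dock at (254,200), and two black ones at (346,165) and (334,255). The aluminium one is the one meant: it isn't black and it stands in the dock. The scene view agrees: carriage at (285,235), head at (250,265). I'll confirm in a crop and measure the dock in it.

```bash
python3 - <<'E'
from h import *
p=capture('top')
np.save('top.npy',p,allow_pickle=True)
c=p['color'][110:255,200:310,::-1]
cv2.imwrite('pics/crop.png',cv2.convertScaleAbs(cv2.resize(c,None,fx=4.1,fy=4.1,interpolation=cv2.INTER_CUBIC),alpha=1.4))
hsv=cv2.cvtColor(p['color'],cv2.COLOR_RGB2HSV)
sub=np.zeros(hsv.shape[:2],bool);sub[110:255,205:292]=1
blue=sub&(hsv[...,0]>100)&(hsv[...,0]<130)&(hsv[...,1]>140)&(hsv[...,2]>60)
ys,xs=np.nonzero(blue);print('blue',len(xs),xs.mean(),ys.mean(),xs.min(),xs.max(),ys.min(),ys.max())
print(atz(p,(xs.mean(),ys.mean()),.1))
print('cam',atz(p,(0,0),0)*0+ray(p,(0,0))[0])
for l in('dock','carriage'):
  for r in regions_of(p,l)[:3]:
    ys,xs=np.nonzero(r['region']);print(l,r['conf'],r['centre'],len(xs),xs.min(),xs.max(),ys.min(),ys.max(),cv2.minAreaRect(np.c_[xs,ys].astype(np.float32)))
E
```

```text
blue 59 252.8135593220339 207.3050847457627 250 256 202 213
[0.50662075 0.06459308 0.1       ]
cam [0.41744058 0.00915305 1.6523617 ]
dock 0.65 [241.2, 164.3] 4742 211 287 119 242 ((242.97869873046875, 180.71295166015625), (72.19782257080078, 113.28421020507812), 10.68491268157959)
carriage 0.88 [342.3, 167.3] 1992 322 370 133 196 ((344.9043884277344, 164.14520263671875), (63.04239273071289, 34.237003326416016), 73.1785888671875)
carriage 0.76 [334.9, 257.3] 1964 316 352 225 287 ((333.1885681152344, 256.5737609863281), (62.01698303222656, 33.226619720458984), 84.80557250976562)
carriage 0.68 [254.5, 199.1] 2092 233 278 166 230 ((255.45504760742188, 198.52809143066406), (34.553409576416016, 63.035614013671875), 12.994616508483887)
```

View pics/crop.png

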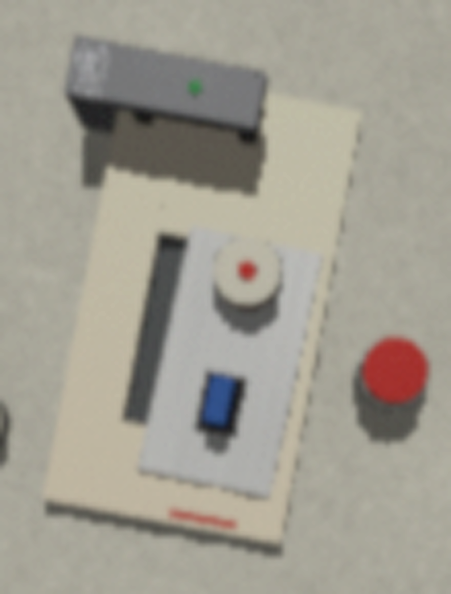

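The crop confirms it: aluminium plate, blue handle top at crop (221,398), filter dot at (247,270), dock deck corners at (47,501), (281,540) and (360,112).

```bash
python3 - <<'E'
from h import *
p=np.load('top.npy',allow_pickle=True).item()
f=lambda u,v:((u+.5)/4.1-.5+200,(v+.5)/4.1-.5+110)
NL,NR,FR=[atz(p,f(*q),.032)[:2] for q in((47,501),(281,540),(360,112))]
print(NL,NR,FR,np.linalg.norm(NL-NR),np.linalg.norm(FR-NR))
d=FR-NR;e=NL-NR
print('yaw',np.degrees(np.arctan2(d[1],d[0])),np.degrees(np.arctan2(-e[0],e[1])))
y=np.arctan2(d[1],d[0])
# fit dock
D=np.array([[-.14,.09],[-.14,-.09],[.19,-.09]]);W=np.array([NL,NR,FR])
Dc=D-D.mean(0);Wc=W-W.mean(0)
y=np.arctan2((Dc[:,0]*Wc[:,1]-Dc[:,1]*Wc[:,0]).sum(),(Dc*Wc).sum());R=np.array([[np.cos(y),-np.sin(y)],[np.sin(y),np.cos(y)]])
t=W.mean(0)-R@D.mean(0);print('fit yaw',np.degrees(y),'t',t)
h=atz(p,f(221,398),.102)[:2];c=atz(p,f(247,270),.092)[:2]
pl=[atz(p,f(*q),.04)[:2] for q in((192,230),(140,469),(269,495),(320,254))]
print('handle',h,'dock',R.T@(h-t));print('cart',c,'dock',R.T@(c-t))
v=c-h;print('car yaw',np.degrees(np.arctan2(v[1],v[0])),np.linalg.norm(v))
m=np.mean(pl,0);v=(pl[0]+pl[3]-pl[1]-pl[2]);a=np.arctan2(v[1],v[0]);print('plate yaw',np.degrees(a),'handle from plate',m-.0325*np.array([np.cos(a),np.sin(a)]))
s=sense();print(s['ee_rot'],s['tcp_pos'],s['time_s'],s['gripper_width'])
E
```

```text
[0.4338378  0.19211331] [0.40777575 0.01846714] [ 0.7289889  -0.03513693] 0.17559105915017587 0.3256551615796452
yaw -9.474219246746387 -8.535646700513956
fit yaw -9.121910162874737 t [0.55791082 0.0833457 ]
handle [0.50832306 0.06248485] dock [-0.04565344 -0.02845846]
cart [0.6013243  0.04591889] dock [ 0.04879792 -0.0300709 ]
car yaw -10.099949957511116 0.09446512867891521
plate yaw -10.999708645811431 handle from plate [0.50715834 0.06441225]
[[ 9.74166055e-01 -2.25832894e-01 -1.05819921e-05]
 [-2.25832894e-01 -9.74166055e-01  3.57745187e-05]
 [-1.83876806e-05 -3.24605599e-05 -9.99999999e-01]] [0.14111403 0.60883328 0.22257364] 0.75 1.000044848593653
```

```bash
python3 -m pendant '[{"x":0.1,"y":-0.15,"z":0,"rx":0,"ry":0,"rz":0.005,"claw":1},{"x":0.25,"y":-0.35,"z":0,"rx":0,"ry":0,"rz":0.01,"claw":1},{"x":0.4,"y":-0.57,"z":0,"rx":0,"ry":0,"rz":0.015,"claw":1},{"x":0.55,"y":-0.79,"z":0,"rx":0,"ry":0,"rz":0.019,"claw":1},{"x":0.7,"y":-1,"z":0,"rx":0,"ry":0,"rz":0.019,"claw":1},{"x":0.7,"y":-1,"z":0,"rx":0,"ry":0,"rz":0.019,"claw":1},{"x":0.7,"y":-1,"z":0,"rx":0,"ry":0,"rz":0.019,"claw":1},{"x":0.7,"y":-1,"z":0,"rx":0,"ry":0,"rz":0.019,"claw":1}]'
python3 -m pendant '[{"x":0.1,"y":-0.15,"z":0,"rx":0,"ry":0,"rz":0,"claw":1},{"x":0.25,"y":-0.35,"z":0,"rx":0,"ry":0,"rz":0,"claw":1},{"x":0.4,"y":-0.57,"z":0,"rx":0,"ry":0,"rz":0,"claw":1},{"x":0.55,"y":-0.79,"z":0,"rx":0,"ry":0,"rz":0,"claw":1},{"x":0.7,"y":-1,"z":0,"rx":0,"ry":0,"rz":0,"claw":1},{"x":0.7,"y":-1,"z":0,"rx":0,"ry":0,"rz":0,"claw":1},{"x":0.7,"y":-1,"z":0,"rx":0,"ry":0,"rz":0,"claw":1},{"x":0.7,"y":-1,"z":0,"rx":0,"ry":0,"rz":0,"claw":1}]'
python3 - <<'E'
from h import *
p=capture('wrist');np.save('w.npy',p,allow_pickle=True);save(p,'w1')
s=sense();print(s['tcp_pos'],s['wrist_force'],np.degrees(np.arctan2(s['ee_rot'][1][0],s['ee_rot'][0][0])))
E
```

```text
time_s: 1.75
tcp_pos: [0.3158, 0.3599, 0.2226]
ee_rot: [[0.986, -0.166, 0.0], [-0.166, -0.986, 0.0], [0.0, -0.0, -1.0]]
wrist_force: [-0.3, -0.2, 0.2]
gripper_width: 1.003
gripper_force: 0.0
time_s: 2.75
tcp_pos: [0.4906, 0.1103, 0.2224]
ee_rot: [[0.986, -0.165, -0.0], [-0.165, -0.986, 0.0], [-0.0, -0.0, -1.0]]
wrist_force: [0.4, -0.0, -0.4]
gripper_width: 0.998
gripper_force: 0.0
[0.49057454 0.11033882 0.2225662 ] [-0.52464249  0.71950608  0.5102317 ] -9.479368342598232
```

View pics/w1.png

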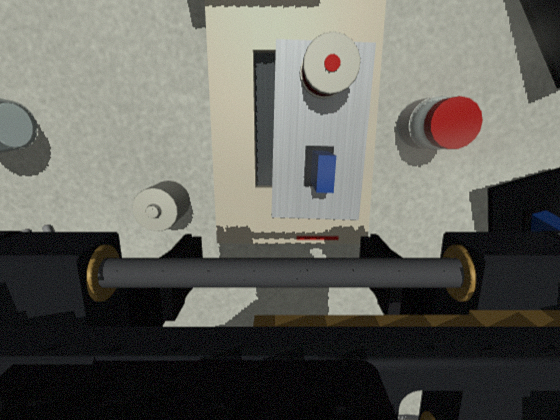

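The wrist picture shows the carriage's blue handle top at (326,172), the filter dot at (332,63), and the plate and dock edges clearly. I'll refine the pose from it.

```bash
python3 - <<'E'
from h import *
p=np.load('w.npy',allow_pickle=True).item()
hsv=cv2.cvtColor(p['color'],cv2.COLOR_RGB2HSV);g=p['color'].astype(int)
b=np.zeros(hsv.shape[:2],np.uint8);b[130:210,290:360]=1
m=(b>0)&(hsv[...,0]>100)&(hsv[...,0]<130)&(hsv[...,1]>140)&(hsv[...,2]>100)
ys,xs=np.nonzero(m);print('top',xs.min(),xs.max(),ys.min(),ys.max())
r=cv2.minAreaRect(np.c_[xs,ys].astype(np.float32));print(r,atz(p,r[0],.102))
q=[atz(p,c,.102)[:2] for c in cv2.boxPoints(r)];print(np.round(q,4))
print('dot',atz(p,(332,63),.092))
a=lambda u,v,w,x,z:(lambda A,B:(np.round(A,4),np.round(B,4),np.degrees(np.arctan2(*(A-B)[1::-1]))))(atz(p,(u,v),z),atz(p,(w,x),z))
print('plate L',a(276,38,273,218,.04));print('plate R',a(376,43,360,219,.04))
print('slot L',a(253,50,255,186,.032));print('dock L',a(207,8,215,205,.032))
print('dock near',a(235,228,1,1,.032)[0])
for row in(100,160):print(row,[(c,g[row,c].sum()) for c in list(range(205,222,2))+list(range(250,282,2))+list(range(356,384,2))])
E
```

```text
top 316 335 155 192
((325.56158447265625, 173.60768127441406), (16.822111129760742, 36.91231918334961), 3.9451863765716553) [0.51013474 0.06473147 0.102     ]
[[0.4953 0.0756]
 [0.528  0.0688]
 [0.5246 0.0542]
 [0.4917 0.0606]]
dot [0.6023365  0.04573355 0.092     ]
plate L (array([0.6423, 0.0885, 0.04  ]), array([0.459 , 0.1232, 0.04  ]), np.float64(-10.733292972178017))
plate R (array([ 0.6214, -0.0091,  0.04  ]), array([0.4415, 0.0254, 0.04  ]), np.float64(-10.86304241653746))
slot L (array([0.6371, 0.1135, 0.032 ]), array([0.4975, 0.1376, 0.032 ]), np.float64(-9.803782487933091))
dock L (array([0.6823, 0.1515, 0.032 ]), array([0.4832, 0.1873, 0.032 ]), np.float64(-10.192228585605822))
dock near [0.452  0.1701 0.032 ]
100 [(205, np.int64(493)), (207, np.int64(501)), (209, np.int64(525)), (211, np.int64(538)), (213, np.int64(554)), (215, np.int64(542)), (217, np.int64(533)), (219, np.int64(558)), (221, np.int64(552)), (250, np.int64(554)), (252, np.int64(570)), (254, np.int64(215)), (256, np.int64(92)), (258, np.int64(205)), (260, np.int64(231)), (262, np.int64(223)), (264, np.int6
[... 654 characters left out ...]
19, np.int64(528)), (221, np.int64(516)), (250, np.int64(532)), (252, np.int64(529)), (254, np.int64(461)), (256, np.int64(91)), (258, np.int64(217)), (260, np.int64(213)), (262, np.int64(205)), (264, np.int64(222)), (266, np.int64(219)), (268, np.int64(214)), (270, np.int64(206)), (272, np.int64(276)), (274, np.int64(523)), (276, np.int64(503)), (278, np.int64(524)), (280, np.int64(492)), (356, np.int64(494)), (358, np.int64(468)), (360, np.int64(486)), (362, np.int64(500)), (364, np.int64(492)), (366, np.int64(506)), (368, np.int64(505)), (370, np.int64(507)), (372, np.int64(513)), (374, np.int64(500)), (376, np.int64(483)), (378, np.int64(475)), (380, np.int64(485)), (382, np.int64(486))]
```

```bash
python3 -m pendant '[{"x":0.076,"y":-0.18,"z":0,"rx":0,"ry":0,"rz":0,"claw":1},{"x":0.076,"y":-0.18,"z":-0.1,"rx":0,"ry":0,"rz":0,"claw":1},{"x":0.076,"y":-0.18,"z":-0.25,"rx":0,"ry":0,"rz":0,"claw":1},{"x":0.076,"y":-0.18,"z":-0.4,"rx":0,"ry":0,"rz":0,"claw":0.7},{"x":0.076,"y":-0.18,"z":-0.55,"rx":0,"ry":0,"rz":0,"claw":0.6},{"x":0.076,"y":-0.18,"z":-0.62,"rx":0,"ry":0,"rz":0,"claw":0.5},{"x":0.076,"y":-0.18,"z":-0.62,"rx":0,"ry":0,"rz":0,"claw":0.4},{"x":0.076,"y":-0.18,"z":-0.62,"rx":0,"ry":0,"rz":0,"claw":0.35}]'
python3 -m pendant '[{"x":0,"y":0,"z":0,"rx":0,"ry":0,"rz":0,"claw":0.2},{"x":0,"y":0,"z":0,"rx":0,"ry":0,"rz":0,"claw":0},{"x":0,"y":0,"z":0,"rx":0,"ry":0,"rz":0,"claw":0},{"x":0,"y":0,"z":0,"rx":0,"ry":0,"rz":0,"claw":0},{"x":0,"y":0,"z":0,"rx":0,"ry":0,"rz":0,"claw":0},{"x":0,"y":0,"z":0,"rx":0,"ry":0,"rz":0,"claw":0},{"x":0,"y":0,"z":0,"rx":0,"ry":0,"rz":0,"claw":0},{"x":0,"y":0,"z":0,"rx":0,"ry":0,"rz":0,"claw":0}]'
```

```text
time_s: 3.8
tcp_pos: [0.5108, 0.0649, 0.0686]
ee_rot: [[0.986, -0.166, 0.002], [-0.166, -0.986, 0.001], [0.002, -0.001, -1.0]]
wrist_force: [-0.1, 0.7, -0.0]
gripper_width: 0.519
gripper_force: 0.0
time_s: 4.8
tcp_pos: [0.5105, 0.064, 0.0681]
ee_rot: [[0.986, -0.167, 0.001], [-0.167, -0.986, 0.0], [0.001, -0.001, -1.0]]
wrist_force: [-1.2, 1.3, 5.8]
gripper_width: 0.182
gripper_force: 29.9
```

```bash
python3 -m pendant '[{"x":0.02,"y":-0.003,"z":0,"rx":0,"ry":0,"rz":0,"claw":0},{"x":0.045,"y":-0.008,"z":0,"rx":0,"ry":0,"rz":0,"claw":0},{"x":0.071,"y":-0.012,"z":0,"rx":0,"ry":0,"rz":0,"claw":0},{"x":0.071,"y":-0.012,"z":0,"rx":0,"ry":0,"rz":0,"claw":0},{"x":0.073,"y":0,"z":0,"rx":0,"ry":0,"rz":0,"claw":0},{"x":0.075,"y":0.012,"z":0,"rx":0,"ry":0,"rz":0,"claw":0},{"x":0.077,"y":0.024,"z":0,"rx":0,"ry":0,"rz":0,"claw":0},{"x":0.077,"y":0.024,"z":0,"rx":0,"ry":0,"rz":0,"claw":0}]'
cat > d.py <<'E'
from h import *
s=sense();O=np.array([.5605,.083]);a=np.radians(-9.6);u=np.array([np.cos(a),np.sin(a)]);v=np.array([-u[1],u[0]])
d=np.array(s['tcp_pos'])[:2]-O;f=np.array(s['wrist_force'])
print('dock',np.round([d@u*1e3,d@v*1e3],1),'F',np.round([f[:2]@u,f[:2]@v,f[2]],1),'yaw',np.degrees(np.arctan2(s['ee_rot'][1][0],s['ee_rot'][0][0])).round(2),'mom',np.round(s['moment'],2),'grip',round(s['gripper_force'],1),s['time_s'])
E
python3 d.py
```

```text
time_s: 5.8
tcp_pos: [0.5281, 0.0655, 0.0684]
ee_rot: [[0.986, -0.167, -0.004], [-0.167, -0.986, -0.007], [-0.003, 0.008, -1.0]]
wrist_force: [-0.6, -14.1, 9.3]
gripper_width: 0.182
gripper_force: 30.0
dock [-29.1 -22.7] F [  1.8 -14.    9.3] yaw -9.62 mom [-4.33  0.09 -0.25] grip 30.0 5.8
```

```bash
python3 -m pendant '[{"x":-0.005,"y":-0.028,"z":0,"rx":0,"ry":0,"rz":0,"claw":0},{"x":0.01,"y":-0.031,"z":0,"rx":0,"ry":0,"rz":0,"claw":0},{"x":0.027,"y":-0.033,"z":0,"rx":0,"ry":0,"rz":0,"claw":0},{"x":0.027,"y":-0.033,"z":0,"rx":0,"ry":0,"rz":0,"claw":0},{"x":0.029,"y":-0.02,"z":0,"rx":0,"ry":0,"rz":0,"claw":0},{"x":0.031,"y":-0.008,"z":0,"rx":0,"ry":0,"rz":0,"claw":0},{"x":0.033,"y":0.0025,"z":0,"rx":0,"ry":0,"rz":0,"claw":0},{"x":0.033,"y":0.0025,"z":0,"rx":0,"ry":0,"rz":0,"claw":0}]';python3 d.py
```

```text
time_s: 6.8
tcp_pos: [0.5354, 0.0645, 0.0686]
ee_rot: [[0.986, -0.167, -0.007], [-0.167, -0.986, -0.009], [-0.005, 0.01, -1.0]]
wrist_force: [-1.8, -19.8, 11.9]
gripper_width: 0.186
gripper_force: 30.0
dock [-21.6 -22.4] F [  1.5 -19.8  11.9] yaw -9.64 mom [-5.86  0.31 -0.19] grip 30.0 6.8
```

```bash
python3 -m pendant '[{"x":-0.005,"y":-0.033,"z":0,"rx":0,"ry":0,"rz":0,"claw":0},{"x":0.01,"y":-0.035,"z":0,"rx":0,"ry":0,"rz":0,"claw":0},{"x":0.026,"y":-0.038,"z":0,"rx":0,"ry":0,"rz":0,"claw":0},{"x":0.026,"y":-0.038,"z":0,"rx":0,"ry":0,"rz":0,"claw":0},{"x":0.028,"y":-0.025,"z":0,"rx":0,"ry":0,"rz":0,"claw":0},{"x":0.03,"y":-0.013,"z":0,"rx":0,"ry":0,"rz":0,"claw":0},{"x":0.032,"y":-0.005,"z":0,"rx":0,"ry":0,"rz":0,"claw":0},{"x":0.032,"y":-0.005,"z":0,"rx":0,"ry":0,"rz":0,"claw":0}]';python3 d.py
```

```text
time_s: 7.8
tcp_pos: [0.5437, 0.0649, 0.0682]
ee_rot: [[0.986, -0.168, -0.006], [-0.168, -0.986, -0.007], [-0.005, 0.008, -1.0]]
wrist_force: [-1.2, -14.0, 9.5]
gripper_width: 0.186
gripper_force: 30.0
dock [-13.5 -20.7] F [  1.1 -14.1   9.5] yaw -9.67 mom [-4.12  0.43 -0.31] grip 30.0 7.8
```

Slightly deeper here (neck against a crossing corner); the centre should be about 9 mm further on.

```bash
python3 -m pendant '[{"x":-0.005,"y":-0.033,"z":0,"rx":0,"ry":0,"rz":0,"claw":0},{"x":0.012,"y":-0.035,"z":0,"rx":0,"ry":0,"rz":0,"claw":0},{"x":0.03,"y":-0.039,"z":0,"rx":0,"ry":0,"rz":0,"claw":0},{"x":0.03,"y":-0.039,"z":0,"rx":0,"ry":0,"rz":0,"claw":0},{"x":0.032,"y":-0.026,"z":0,"rx":0,"ry":0,"rz":0,"claw":0},{"x":0.034,"y":-0.014,"z":0,"rx":0,"ry":0,"rz":0,"claw":0},{"x":0.036,"y":-0.006,"z":0,"rx":0,"ry":0,"rz":0,"claw":0},{"x":0.036,"y":-0.002,"z":0,"rx":0,"ry":0,"rz":0,"claw":0}]';python3 d.py
```

```text
time_s: 8.8
tcp_pos: [0.5541, 0.0669, 0.068]
ee_rot: [[0.986, -0.167, -0.002], [-0.167, -0.986, -0.003], [-0.002, 0.004, -1.0]]
wrist_force: [-1.9, -5.5, 7.3]
gripper_width: 0.182
gripper_force: 30.0
dock [ -3.6 -17. ] F [-1.  -5.7  7.3] yaw -9.63 mom [-1.85  0.1  -0.18] grip 30.0 8.8
```

```bash
python3 -m pendant '[{"x":0.002,"y":0.012,"z":0,"rx":0,"ry":0,"rz":0,"claw":0},{"x":0.004,"y":0.024,"z":0,"rx":0,"ry":0,"rz":0,"claw":0},{"x":0.006,"y":0.036,"z":0,"rx":0,"ry":0,"rz":0,"claw":0},{"x":0.008,"y":0.048,"z":0,"rx":0,"ry":0,"rz":0,"claw":0},{"x":0.01,"y":0.058,"z":0,"rx":0,"ry":0,"rz":0,"claw":0},{"x":0.011,"y":0.064,"z":0,"rx":0,"ry":0,"rz":0,"claw":0},{"x":0.011,"y":0.064,"z":0,"rx":0,"ry":0,"rz":0,"claw":0},{"x":0.011,"y":0.064,"z":0,"rx":0,"ry":0,"rz":0,"claw":0}]';python3 d.py
```

```text
time_s: 9.8
tcp_pos: [0.5563, 0.0791, 0.0683]
ee_rot: [[0.986, -0.167, -0.005], [-0.167, -0.986, -0.009], [-0.003, 0.009, -1.0]]
wrist_force: [0.7, -18.4, 8.5]
gripper_width: 0.182
gripper_force: 30.0
dock [-3.5 -4.6] F [  3.8 -18.    8.5] yaw -9.59 mom [-5.57 -0.49  0.06] grip 30.0 9.8
```

```bash
python3 -m pendant '[{"x":-0.003,"y":-0.02,"z":0,"rx":0,"ry":0,"rz":0,"claw":0},{"x":-0.004,"y":-0.025,"z":0,"rx":0,"ry":0,"rz":0,"claw":0},{"x":0.008,"y":-0.026,"z":0,"rx":0,"ry":0,"rz":0,"claw":0},{"x":0.016,"y":-0.028,"z":0,"rx":0,"ry":0,"rz":0,"claw":0},{"x":0.016,"y":-0.028,"z":0,"rx":0,"ry":0,"rz":0,"claw":0},{"x":0.018,"y":-0.015,"z":0,"rx":0,"ry":0,"rz":0,"claw":0},{"x":0.02,"y":-0.003,"z":0,"rx":0,"ry":0,"rz":0,"claw":0},{"x":0.02,"y":0.003,"z":0,"rx":0,"ry":0,"rz":0,"claw":0}]';python3 d.py
```

```text
time_s: 10.8
tcp_pos: [0.5596, 0.0788, 0.0684]
ee_rot: [[0.986, -0.166, -0.009], [-0.166, -0.986, -0.011], [-0.007, 0.013, -1.0]]
wrist_force: [-2.5, -23.5, 12.9]
gripper_width: 0.182
gripper_force: 30.0
dock [-0.2 -4.3] F [  1.4 -23.6  12.9] yaw -9.58 mom [-7.11  0.25 -0.01] grip 30.0 10.8
```

```bash
python3 -m pendant '[{"x":-0.004,"y":-0.025,"z":0,"rx":0,"ry":0,"rz":0,"claw":0},{"x":-0.005,"y":-0.028,"z":0,"rx":0,"ry":0,"rz":0,"claw":0},{"x":0.008,"y":-0.03,"z":0,"rx":0,"ry":0,"rz":0,"claw":0},{"x":0.019,"y":-0.032,"z":0,"rx":0,"ry":0,"rz":0,"claw":0},{"x":0.019,"y":-0.032,"z":0,"rx":0,"ry":0,"rz":0,"claw":0},{"x":0.021,"y":-0.018,"z":0,"rx":0,"ry":0,"rz":0,"claw":0},{"x":0.023,"y":-0.008,"z":0,"rx":0,"ry":0,"rz":0,"claw":0},{"x":0.023,"y":-0.005,"z":0,"rx":0,"ry":0,"rz":0,"claw":0}]';python3 d.py
```

```text
time_s: 11.8
tcp_pos: [0.5622, 0.078, 0.0679]
ee_rot: [[0.986, -0.167, -0.015], [-0.167, -0.986, -0.011], [-0.013, 0.013, -1.0]]
wrist_force: [-8.6, -16.9, 16.4]
gripper_width: 0.178
gripper_force: 30.0
dock [ 2.6 -4.7] F [ -5.7 -18.1  16.4] yaw -9.64 mom [-5.13  2.58  0.07] grip 30.0 11.8
```

```bash
python3 -m pendant '[{"x":-0.01,"y":-0.06,"z":0,"rx":0,"ry":0,"rz":0,"claw":0},{"x":-0.02,"y":-0.118,"z":0,"rx":0,"ry":0,"rz":0,"claw":0},{"x":-0.02,"y":-0.118,"z":0,"rx":0,"ry":0,"rz":0,"claw":0},{"x":-0.004,"y":-0.121,"z":0,"rx":0,"ry":0,"rz":0,"claw":0},{"x":-0.004,"y":-0.121,"z":0,"rx":0,"ry":0,"rz":0,"claw":0},{"x":0,"y":-0.095,"z":0,"rx":0,"ry":0,"rz":0,"claw":0},{"x":0.004,"y":-0.07,"z":0,"rx":0,"ry":0,"rz":0,"claw":0},{"x":0.005,"y":-0.065,"z":0,"rx":0,"ry":0,"rz":0,"claw":0}]';python3 d.py
```

```text
time_s: 12.8
tcp_pos: [0.5668, 0.0614, 0.0682]
ee_rot: [[0.986, -0.167, -0.009], [-0.167, -0.986, -0.011], [-0.007, 0.012, -1.0]]
wrist_force: [-2.1, -21.2, 11.5]
gripper_width: 0.183
gripper_force: 30.1
dock [  9.8 -20.3] F [  1.5 -21.2  11.5] yaw -9.61 mom [-6.84  0.42 -0.14] grip 30.1 12.8
```

```bash
python3 -m pendant '[{"x":-0.01,"y":-0.058,"z":0.006,"rx":0,"ry":0,"rz":0,"claw":0},{"x":-0.035,"y":-0.053,"z":0.012,"rx":0,"ry":0,"rz":0,"claw":0},{"x":-0.062,"y":-0.049,"z":0.012,"rx":0,"ry":0,"rz":0,"claw":0},{"x":-0.062,"y":-0.049,"z":0.012,"rx":0,"ry":0,"rz":0,"claw":0},{"x":-0.059,"y":-0.03,"z":0.012,"rx":0,"ry":0,"rz":0,"claw":0},{"x":-0.055,"y":-0.01,"z":0.012,"rx":0,"ry":0,"rz":0,"claw":0},{"x":-0.052,"y":0.01,"z":0.012,"rx":0,"ry":0,"rz":0,"claw":0},{"x":-0.049,"y":0.03,"z":0.012,"rx":0,"ry":0,"rz":0,"claw":0}]';python3 d.py
```

```text
time_s: 13.8
tcp_pos: [0.5572, 0.0759, 0.0705]
ee_rot: [[0.986, -0.167, -0.0], [-0.167, -0.986, -0.0], [-0.0, 0.0, -1.0]]
wrist_force: [0.5, 0.4, -4.5]
gripper_width: 0.181
gripper_force: 30.0
dock [-2.  -7.5] F [ 0.4  0.5 -4.5] yaw -9.62 mom [ 0.02  0.17 -0.01] grip 30.0 13.8
```

```bash
python3 -m pendant '[{"x":0.002,"y":0.01,"z":-0.004,"rx":0,"ry":0,"rz":0,"claw":0},{"x":0.004,"y":0.02,"z":-0.004,"rx":0,"ry":0,"rz":0,"claw":0},{"x":0.005,"y":0.03,"z":-0.004,"rx":0,"ry":0,"rz":0,"claw":0},{"x":0.006,"y":0.036,"z":-0.004,"rx":0,"ry":0,"rz":0,"claw":0},{"x":0.006,"y":0.036,"z":-0.004,"rx":0,"ry":0,"rz":0,"claw":0},{"x":0.006,"y":0.036,"z":-0.004,"rx":0,"ry":0,"rz":0,"claw":0},{"x":0.006,"y":0.036,"z":-0.004,"rx":0,"ry":0,"rz":0,"claw":0},{"x":0.006,"y":0.036,"z":-0.004,"rx":0,"ry":0,"rz":0,"claw":0}]';python3 d.py
```

```text
time_s: 14.8
tcp_pos: [0.5586, 0.0844, 0.0695]
ee_rot: [[0.986, -0.167, -0.0], [-0.167, -0.986, -0.0], [-0.0, 0.0, -1.0]]
wrist_force: [0.1, -0.2, -4.6]
gripper_width: 0.182
gripper_force: 30.0
dock [-2.1  1.1] F [ 0.2 -0.1 -4.6] yaw -9.64 mom [0.05 0.15 0.04] grip 30.0 14.8
```

It had been jamming from downward pressure. With that relieved it's now past the blockage, so continue across.

```bash
python3 -m pendant '[{"x":0.003,"y":0.018,"z":0,"rx":0,"ry":0,"rz":0,"claw":0},{"x":0.006,"y":0.036,"z":0,"rx":0,"ry":0,"rz":0,"claw":0},{"x":0.009,"y":0.054,"z":0,"rx":0,"ry":0,"rz":0,"claw":0},{"x":0.012,"y":0.072,"z":0,"rx":0,"ry":0,"rz":0,"claw":0},{"x":0.015,"y":0.09,"z":0,"rx":0,"ry":0,"rz":0,"claw":0},{"x":0.019,"y":0.11,"z":0,"rx":0,"ry":0,"rz":0,"claw":0},{"x":0.019,"y":0.11,"z":0,"rx":0,"ry":0,"rz":0,"claw":0},{"x":0.019,"y":0.11,"z":0,"rx":0,"ry":0,"rz":0,"claw":0}]';python3 d.py
python3 - <<'E'
from h import *
save(capture('wrist'),'w2')
E
```

```text
time_s: 15.8
tcp_pos: [0.5633, 0.1119, 0.0695]
ee_rot: [[0.986, -0.167, -0.0], [-0.167, -0.986, -0.0], [-0.0, 0.0, -1.0]]
wrist_force: [-0.6, -0.3, -5.0]
gripper_width: 0.187
gripper_force: 30.0
dock [-2.1 29. ] F [-0.6 -0.4 -5. ] yaw -9.63 mom [-0.01  0.21 -0.  ] grip 30.0 15.8
```

View pics/w2.png

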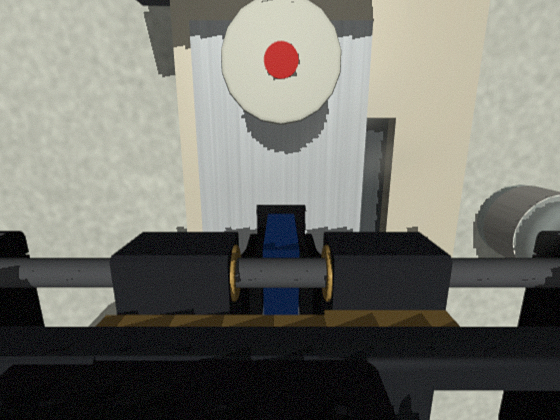

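The picture shows the carriage in the left lane, filter dot at (281,60), loading slot exposed at right (380,180), plate straight. Now push along the lane.

```bash
python3 -m pendant '[{"x":0.025,"y":-0.004,"z":0,"rx":0,"ry":0,"rz":0,"claw":0},{"x":0.055,"y":-0.009,"z":0,"rx":0,"ry":0,"rz":0,"claw":0},{"x":0.085,"y":-0.014,"z":0,"rx":0,"ry":0,"rz":0,"claw":0},{"x":0.115,"y":-0.02,"z":0,"rx":0,"ry":0,"rz":0,"claw":0},{"x":0.145,"y":-0.025,"z":0,"rx":0,"ry":0,"rz":0,"claw":0},{"x":0.175,"y":-0.03,"z":0,"rx":0,"ry":0,"rz":0,"claw":0},{"x":0.197,"y":-0.034,"z":0,"rx":0,"ry":0,"rz":0,"claw":0},{"x":0.197,"y":-0.034,"z":0,"rx":0,"ry":0,"rz":0,"claw":0}]';python3 d.py
```

```text
time_s: 16.85
tcp_pos: [0.613, 0.1034, 0.0695]
ee_rot: [[0.986, -0.168, 0.0], [-0.168, -0.986, 0.0], [0.0, -0.0, -1.0]]
wrist_force: [1.2, -0.1, -3.2]
gripper_width: 0.179
gripper_force: 30.0
dock [48.4 28.8] F [ 1.2  0.1 -3.2] yaw -9.65 mom [-0.03  0.23 -0.07] grip 30.0 16.85
```

```bash
python3 -m pendant '[{"x":0.012,"y":-0.002,"z":-0.002,"rx":0,"ry":0,"rz":0,"claw":0},{"x":0.024,"y":-0.004,"z":-0.002,"rx":0,"ry":0,"rz":0,"claw":0},{"x":0.036,"y":-0.006,"z":-0.002,"rx":0,"ry":0,"rz":0,"claw":0},{"x":0.044,"y":-0.008,"z":-0.002,"rx":0,"ry":0,"rz":0,"claw":0},{"x":0.052,"y":-0.009,"z":-0.002,"rx":0,"ry":0,"rz":0,"claw":0},{"x":0.06,"y":-0.01,"z":-0.002,"rx":0,"ry":0,"rz":0,"claw":0},{"x":0.063,"y":-0.011,"z":-0.002,"rx":0,"ry":0,"rz":0,"claw":0},{"x":0.063,"y":-0.011,"z":-0.002,"rx":0,"ry":0,"rz":0,"claw":0}]';python3 d.py
```

```text
time_s: 17.85
tcp_pos: [0.6253, 0.101, 0.0688]
ee_rot: [[0.986, -0.168, -0.006], [-0.168, -0.986, -0.0], [-0.006, 0.001, -1.0]]
wrist_force: [-8.2, 3.4, 0.8]
gripper_width: 0.179
gripper_force: 30.0
dock [60.9 28.5] F [-8.6  2.   0.8] yaw -9.66 mom [ 1.03  2.53 -0.02] grip 30.0 17.85
```

```bash
python3 -m pendant '[{"x":0.008,"y":-0.001,"z":0,"rx":0,"ry":0,"rz":0,"claw":0},{"x":0.016,"y":-0.003,"z":0,"rx":0,"ry":0,"rz":0,"claw":0},{"x":0.016,"y":-0.003,"z":0,"rx":0,"ry":0,"rz":0,"claw":0},{"x":0.016,"y":-0.003,"z":0,"rx":0,"ry":0,"rz":0,"claw":0},{"x":0.016,"y":-0.003,"z":0,"rx":0,"ry":0,"rz":0,"claw":0},{"x":0.016,"y":-0.003,"z":0,"rx":0,"ry":0,"rz":0,"claw":0},{"x":0.016,"y":-0.003,"z":0,"rx":0,"ry":0,"rz":0,"claw":0},{"x":0.016,"y":-0.003,"z":0,"rx":0,"ry":0,"rz":0,"claw":0}]';python3 d.py
python3 - <<'E'
from h import *
p=capture('top');np.save('top2.npy',p,allow_pickle=True)
c=p['color'][110:255,200:310,::-1]
cv2.imwrite('pics/crop2.png',cv2.convertScaleAbs(cv2.resize(c,None,fx=4.1,fy=4.1,interpolation=cv2.INTER_CUBIC),alpha=1.4))
E
```

```text
time_s: 18.85
tcp_pos: [0.6254, 0.1009, 0.0688]
ee_rot: [[0.986, -0.168, -0.014], [-0.168, -0.986, -0.001], [-0.014, 0.003, -1.0]]
wrist_force: [-18.0, 7.2, 7.5]
gripper_width: 0.182
gripper_force: 30.0
dock [61.  28.5] F [-19.    4.1   7.5] yaw -9.67 mom [ 2.4   5.16 -0.01] grip 30.0 18.85
```

Rigid stop at dock x = 61 with 19 N: home. Relieve the force, release, and rise.

```bash
python3 -m pendant '[{"x":-0.012,"y":0.004,"z":0,"rx":0,"ry":0,"rz":0,"claw":0},{"x":-0.021,"y":0.007,"z":0,"rx":0,"ry":0,"rz":0,"claw":0},{"x":-0.021,"y":0.007,"z":0,"rx":0,"ry":0,"rz":0,"claw":0},{"x":-0.021,"y":0.007,"z":0,"rx":0,"ry":0,"rz":0,"claw":0.1},{"x":-0.021,"y":0.007,"z":0,"rx":0,"ry":0,"rz":0,"claw":0.25},{"x":-0.021,"y":0.007,"z":0,"rx":0,"ry":0,"rz":0,"claw":0.5},{"x":-0.021,"y":0.007,"z":0,"rx":0,"ry":0,"rz":0,"claw":0.6},{"x":-0.021,"y":0.007,"z":0,"rx":0,"ry":0,"rz":0,"claw":0.6}]';python3 d.py
python3 -m pendant '[{"x":0,"y":0,"z":0.05,"rx":0,"ry":0,"rz":0,"claw":0.6},{"x":0,"y":0,"z":0.15,"rx":0,"ry":0,"rz":0,"claw":0.6},{"x":0,"y":0,"z":0.3,"rx":0,"ry":0,"rz":0,"claw":0.6},{"x":-0.1,"y":0,"z":0.45,"rx":0,"ry":0,"rz":0,"claw":0.6},{"x":-0.3,"y":0,"z":0.6,"rx":0,"ry":0,"rz":0,"claw":0.6},{"x":-0.5,"y":0,"z":0.6,"rx":0,"ry":0,"rz":0,"claw":0.6},{"x":-0.6,"y":0,"z":0.6,"rx":0,"ry":0,"rz":0,"claw":0.6},{"x":-0.6,"y":0,"z":0.6,"rx":0,"ry":0,"rz":0,"claw":0.6}]'
python3 - <<'E'
from h import *
p=capture('wrist');save(p,'w3')
O=np.array([.5605,.083]);a=np.radians(-9.6);R=np.array([[np.cos(a),-np.sin(a)],[np.sin(a),np.cos(a)]])
hsv=cv2.cvtColor(p['color'],cv2.COLOR_RGB2HSV)
b=(hsv[...,0]>100)&(hsv[...,0]<130)&(hsv[...,1]>140)&(hsv[...,2]>100);b[230:]=0
ys,xs=np.nonzero(b);r=cv2.minAreaRect(np.c_[xs,ys].astype(np.float32));print(r,R.T@(atz(p,r[0],.102)[:2]-O))
for n,pt,z in(('handle',(.06,.028),.102),('cart',(.155,.028),.092)):print(n,proj(p,[*(R@pt+O),z]))
E
```

```text
time_s: 19.9
tcp_pos: [0.6277, 0.1018, 0.0694]
ee_rot: [[0.986, -0.167, 0.001], [-0.167, -0.986, 0.0], [0.001, -0.001, -1.0]]
wrist_force: [-0.6, 1.1, -0.9]
gripper_width: 0.503
gripper_force: 0.0
dock [63.1 29.7] F [-0.8  1.  -0.9] yaw -9.63 mom [-0.03 -0.03 -0.03] grip 0.0 19.9
time_s: 20.9
tcp_pos: [0.4761, 0.1017, 0.2208]
ee_rot: [[0.986, -0.166, 0.003], [-0.166, -0.986, 0.001], [0.002, -0.002, -1.0]]
wrist_force: [0.1, 0.5, 0.4]
gripper_width: 0.599
gripper_force: 0.0
((250.49996948242188, 27.499996185302734), (44.99999237060547, 18.999996185302734), 90.0) [0.0591408  0.02781755]
handle [250.24940674  26.31483044]
cart [ 248.68981414 -108.23613762]
```

View pics/w3.png

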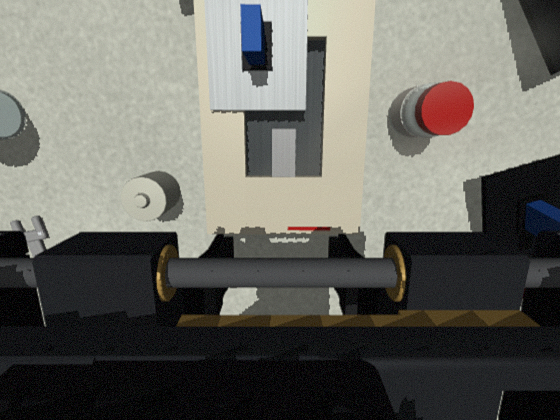

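The handle top at (251,27) lies at dock (59, 28) mm. The plate is parallel to the dock, and the jar at (445,107) and the spare filter at (147,198) are undisturbed. Handing in.

```bash
python3 -c "
from station import *
print(finish_job())"
```

```text
the job is handed in; nothing more can be done
None
```

The filter carriage was shifted across into the running lane, pushed to the lane's rigid end (handle measured at dock x 59, y 28 mm), released, and the job handed in at about 21 s; no verdict was returned.

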